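Index the seat-drilling jig and lock it with the rod

ROBOT

A 6-joint arm with a two-finger parallel gripper is mounted at the origin on the work surface. World frame = base frame: x ahead of the robot, y to its left, z up, the work surface at z = 0. Lengths are in m, angles in rad, forces in N, time in s.
With the tool pointing down it reaches from about 0.35 to 1 m from the base axis. Payload 7.1 kg.
Tool frame: the origin (TCP) lies on the centre line of the jaws, within the pads' length; the fingertips stand 11 mm ahead of it and the grasp point (between the pads) lies 8 mm behind it; x points along the fingers, y is the direction in which the jaws open and shut, and the axes are right-handed (so a half turn about x gives the same grasp; the last joint's range is limited). The gripper opens to 85 mm and grips with 20 to 120 N. Pads are 22 mm wide; open, the fingers measure 114 mm over their backs; the gripper's body (76 mm by 85 mm) begins 54 mm behind the grasp point. The pads swing forward as they close: fully open they stand 13 mm farther back than shut.
Start: joints at [1.298, 0.423, 1.63, -0, 1.089, -0.019], TCP at [0.157, 0.605, 0.212] pointing down, gripper open.
Joint ranges: [-3, 3], [-0.9, 2.11], [0.09, 2.58], [-1.31, 4.45], [0.11, 2.69], [-2.54, 2.54]. Speed limits (rad/s): [2.39, 2.39, 3.01, 3.14, 3.14, 3.14].

INTERFACE

Orientations are given as a unit quaternion [x, y, z, w].
In Python, from station import telemetry, cams, job_done gives the robot as it stands.
- The arm moves only by the tool apply_moves, never from a script. Its argument "steps" is a list that holds one entry, the list of rows, each a list of 7 numbers: the closure, from 0 (fully open) to 1 (shut), then the shift along the world's x, y, z in mm, then the turn, a rotation vector about the world's x, y, z in rad. In form: [[[jaw, dx, dy, dz, ax, ay, az], ...]]. A call has exactly 10 rows; each row is the pose to reach, as a shift and turn from the pose commanded when the call began; what a row does not reach only later rows make up. A row lasts 1/12 s, in which the tool goes at most 41.7 mm and 7.16 degrees, less where a joint would pass 70% of its speed; a pose out of reach is approached as far as the arm can. A call with a gripper value outside its range is refused whole. The fingers move at their own pace and stop on an object; "grip_force" is the grip in N (left out, the last holds). Time passes only in rows, so rows that repeat a pose let the fingers close, or fill a call up. It gives the time, the measured TCP pose, the force and the opening at its end, in the units of the state.
- telemetry.get_obs(): the state, without advancing time (a new reading comes with each control period).
- cams.capture(name): name is "scene" or "side" or "wrist"; returns the picture (400x640x3 uint8, red, green, blue); there is no depth.
- cams.camera_model(name): a dict with "fx", "fy", "cx", "cy" (pixels), "T" (4x4, takes a point from camera to world coordinates); the wrist camera has in their place "mount" (4x4, takes a point from camera to tool coordinates, whose origin is the TCP and whose axes are the tool frame's). Camera axes: x right, y down, z forward; pixel columns grow to the right and rows downward; lengths in m; the calibration is good to about 2 mm. The wrist camera is an equidistant fisheye: a pixel r from the principal point sees the ray r / f radians off the axis. A picture is of the moment at which its call begins: read the wrist's pose just before it. camera_model takes no time and is no camera call.
- job_done(): hands the job in, once; it reports no verdict.
The state is a dict: "time": time; "joint_pos": joint angles; "dq": joint speeds; "joint_efforts": joint torques, N m; "ee_pos": TCP position; "eef_rot": TCP orientation; "wrist_force": force on the tool from outside, world axes, zero at the start; "torque": the same for the moment, N m; "opening": finger opening in m.
Only numpy, scipy, OpenCV 4.12 (cv2) and the standard library are available. Lean on these libraries where they do the work, as an engineer would, in place of code of your own. Each camera call takes 0.05 s, during which the arm holds its last target. There are 200 camera calls.

TASK

Crank the handwheel of the indexing jig (red knob) as many turns clockwise as it takes, one full turn moving the plate 20 degrees, until the hole in the plate's red lug is in line with the holes of the two ears of the steel clevis. Then take the yellow-headed lock rod from its wooden rest, push it down through upper ear, lug and lower ear until its head sits on the upper ear, and let go. Turn the plate only by its wheel, never by pushing on the plate, and leave the glue bottle, the yellow box and the hammer where they are.

Things in the scene. Friction and masses are not known exactly. Their poses are not given: they have to be found in the camera images.
- indexer: Fixed jig base, green round housing 184 mm across. Origin on the plate's axis at bench level, z up; the handwheel is on its -x side. In this frame a clear 4 mm guard stands behind the wheel: upright at x -108 mm, y -41 to 121 mm, 200 mm high, then leaning over the wheel to x -142, z 273 mm. It bars a vertical gripper from the crank's upper half: come in along the wheel's axis.
- index_plate: Rotating plate, 200 mm across, 12 mm thick, underside 85 mm high, with a round wooden blank on top (to 127 mm) and orange clamps (to 135 mm). Origin on its vertical axis, z up; the lug is 15 degrees clockwise of its x. It turns counter-clockwise from above by 1/18 of the wheel's clockwise turn and stays where it is left (self-locking gear).
- lug_hole (a point): Centre of the hole in the plate's red lug, at the lug's top face (97 mm high); 125 mm from the plate's axis, hole 14 mm wide, lug 12 mm thick.
- handwheel (a joint): Handwheel angle, rad, growing clockwise as seen facing the wheel; turns against friction of about 0.2 N m. 2 pi of it turns the plate 20 degrees counter-clockwise. Free to turn well past the goal.
- wheel_hub (a point): Centre of the handwheel's front face (grey disc with dark rim, 134 mm over the rim), on its axis. Its z axis is the wheel's axis, pointing out of the face, upwards and away from the plate (towards the -x of indexer), 35 degrees from vertical.
- knob_center (a point): Middle of the red crank knob: a cylinder 22 mm across and 52 mm long, parallel to the wheel's axis, 50 mm from it. This point is 30 mm out from the wheel's face, the knob's end 56 mm. The knob spins freely on its pin, so the gripper need not turn with it.
- clevis: Fixed dark steel clevis on the bench. Origin on the plate's axis at bench level; its x points from that axis to the ears. Two ears 12 mm thick, 40 mm wide, at heights 60 to 72 and 110 to 122 mm, joined by a post on the outer side (147 to 165 mm from the axis).
- ear_hole (a point): Centre of the hole in the upper ear, at its top face (122 mm high), 125 mm from the plate's axis; both ears have vertical holes 12 mm wide, one above the other.
- rod_rest: Fixed dark wooden block, 70 x 70 x 90 mm, origin under its centre, with a vertical 12 mm hole through its middle in which the lock rod stands.
- rod_head (a point): Grip point in the lock rod's yellow head (24 mm across, 45 mm high), on the rod's axis 28 mm above the head's flat underside. Below the head a steel shaft 10 mm across and 84 mm long with a round nose. 0.06 to 0.13 kg. The point's z is along the rod, upwards.
- rod_tip (a point): Lower end of the lock rod's shaft, on its axis, 84 mm below the head's underside.
- glue: Bystander: white glue bottle with green cap, 60 mm across, 170 mm high.
- offcut_box: Bystander: open yellow box of wooden offcuts, 160 x 120 x 60 mm.
- mallet: Bystander: hammer lying on the bench, about 300 mm long.

How it is judged:
On the way, in this order (a step that is already met when the one before it is completed fails the run):
1. the wheel has brought the lug's hole in line with the ears' holes (within 4 mm), the rod still out of the clevis (horizontal distance between lug_hole and ear_hole below 0.004 m and (z of rod_tip in the frame of ear_hole above -0.02 m or horizontal distance between rod_tip and ear_hole above 0.03 m) and not (contact force between the fingers and index_plate above 1 N)), for 0.2 s.
2. the rod's tip has passed the upper ear and the lug (horizontal distance between rod_tip and ear_hole below 0.005 m and z of rod_tip in the frame of ear_hole below -0.042 m), for 0.05 s.
At the end, for the whole second after the job is handed in: The rod stands upright through upper ear, lug and lower ear, its axis within 4 mm of the ears' hole, its head within 4 mm of sitting on the upper ear; the lug's hole is within 4 mm of the ears' axis; rod and wheel are at rest (horizontal distance between each of rod_tip, rod_head, lug_hole and ear_hole below 0.004 m and z of rod_tip in the frame of ear_hole between -0.09 and -0.08 m and angle between rod_head's own z axis and vertical below 0.06 rad and linear speed of lock_rod below 0.01 m/s and velocity of joint handwheel between -0.05 and 0.05 rad/s); the robot touches nothing.
It fails at once if the gripper or arm pushes on the plate, its lug or the work on it (more than 4 N) (contact force between any of the fingers, the arm and index_plate above 4 N).
It fails at once if the glue bottle, the yellow box or the hammer is moved more than 20 mm (distance of any of glue, offcut_box, mallet from where it was at the start of the episode above 0.02 m).
It also fails if it takes over 72 s, if anything falls off the work surface, if the arm or the gripper's body presses on something with over 40 N, if the wrist force passes 120 N, or if a joint passes its speed limit or range.

## Working session

There is one attempt and no reset: what is moved stays moved. The work goes in short steps, Python scripts to look and compute and a tool call to move; the robot and the scene stay as the last step left them, time stands still between calls to the robot, and variables do not carry over. Pictures are saved under pics/ and viewed, on a budget of 10 in all, crops included, one or two more only if the job needs it, and the job is handed in when it is done.

Besides the shell and the picture viewer there is one more tool, called after "Call:" as name(argument=value, ...) on one line, values as JSON. apply_moves: Moves the arm, as the interface text tells. Its arguments: {"type":"object","properties":{"steps":{"type":"array"},"grip_force":{"type":"number"}},"required":["steps"]}

```bash
mkdir -p pics; ls
python3 - <<'E'
from station import telemetry,cams
import cv2,numpy as np
print(telemetry.get_obs())
for n in("scene","side"):
    im=cams.capture(n);cv2.imwrite(f"pics/{n}0.png",im[:,:,::-1]);m=cams.camera_model(n);print(n,m)
print(cams.camera_model("wrist"))
E
```

```text
pics
{'time': 0.0, 'joint_pos': array([ 1.29801438e+00,  4.23821940e-01,  1.63069462e+00,  9.06590201e-06,
        1.08860563e+00, -1.90133977e-02]), 'dq': array([-0.0003136 ,  0.00015636,  0.00039002, -0.00086645,  0.0002649 ,
        0.00044746]), 'joint_efforts': array([-1.01595881e-03, -5.57371545e+01, -2.81751037e+01,  4.78225161e-05,
        7.34583096e-03, -4.11911674e-05]), 'ee_pos': array([0.15673307, 0.60443013, 0.2107557 ]), 'eef_rot': array([ 0.08894702,  0.70150337, -0.09001625,  0.70134052]), 'wrist_force': array([-0.08636695,  0.06434532, -0.70347792]), 'torque': array([ 0.00940275, -0.03015712, -0.02964319]), 'opening': 0.08543555614583757}
scene {'fx': 462.74164106614955, 'fy': 462.74164106614955, 'cx': 325.1231193779661, 'cy': 202.83376144012158, 'T': array([[ 0.23126762,  0.73101059, -0.64198038,  1.31964638],
       [ 0.97277404, -0.16355362,  0.16419771, -0.20532325],
       [ 0.01503205, -0.66247546, -0.74893278,  0.97765878],
       [ 0.        ,  0.        ,  0.        ,  1.        ]])}
side {'fx': 372.45682727429835, 'fy': 372.45682727429835, 'cx': 312.2139081451139, 'cy': 195.274640518938, 'T': array([[-0.99917311, -0.01816103,  0.03637669,  0.54413405],
       [-0.03994485,  0.60533321, -0.79496926,  0.85175461],
       [-0.00758256, -0.79576497, -0.6055581 ,  0.73277397],
       [ 0.        ,  0.        ,  0.        ,  1.        ]])}
{'fx': 309.70691628693146, 'fy': 309.70691628693146, 'cx': 322.4276672374222, 'cy': 195.408298903145, 'mount': array([[ 1.52196730e-04, -3.01755445e-01,  9.53385351e-01,
        -1.62709591e-01],
       [ 9.99999744e-01,  7.12552386e-04,  6.58913749e-05,
        -9.82262106e-04],
       [-6.99220088e-04,  9.53385097e-01,  3.01755477e-01,
        -7.69404939e-02],
       [ 0.00000000e+00,  0.00000000e+00,  0.00000000e+00,
         1.00000000e+00]])}
```

View pics/scene0.png

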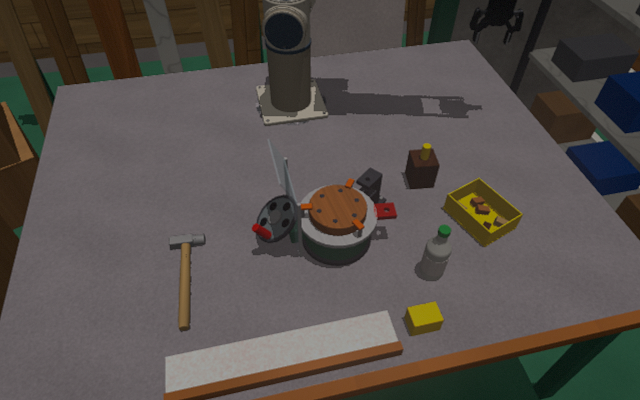

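View pics/side0.png

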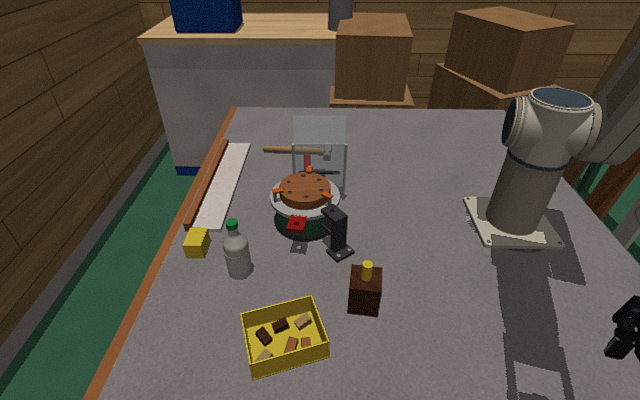

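```bash
cat > h.py <<'E'
import numpy as np,cv2
from station import telemetry,cams
def ray(n,uv):
    m=cams.camera_model(n);T=m["T"]
    d=T[:3,:3]@np.array([(uv[0]-m["cx"])/m["fx"],(uv[1]-m["cy"])/m["fy"],1.]);return T[:3,3],d
def onz(n,uv,z):
    o,d=ray(n,uv);return o+d*(z-o[2])/d[2]
def proj(n,P):
    m=cams.camera_model(n);p=np.linalg.inv(m["T"])@np.r_[P,1];return np.array([m["fx"]*p[0]/p[2]+m["cx"],m["fy"]*p[1]/p[2]+m["cy"]])
def tri(a,b):
    A=np.zeros((3,3));r=np.zeros(3)
    for o,d in(a,b):
        d=d/np.linalg.norm(d);M=np.eye(3)-np.outer(d,d);A+=M;r+=M@o
    return np.linalg.solve(A,r)
def blobs(im,lo,hi,amin=8):
    hsv=cv2.cvtColor(im,cv2.COLOR_RGB2HSV);m=cv2.inRange(hsv,np.array(lo),np.array(hi))
    n,l,s,c=cv2.connectedComponentsWithStats(m);return [(s[i,:5].tolist(),c[i].round(1).tolist()) for i in range(1,n) if s[i,4]>=amin]
E
python3 - <<'E'
from h import *
ims={n:cv2.imread(f"pics/{n}0.png")[:,:,::-1].copy() for n in("scene","side")}
for n,im in ims.items():
    for k,lo,hi in(("red",(0,200,80),(4,255,255)),("yellow",(22,150,80),(35,255,255)),("wood/orange",(5,150,60),(14,255,255))):
        print(n,k,[b for b in blobs(im,lo,hi) if 240<b[1][0]<450 and 130<b[1][1]<290])
a=cv2.resize(ims["scene"][135:265,240:440],None,fx=4,fy=4,interpolation=cv2.INTER_CUBIC)
b=cv2.resize(ims["side"][140:265,240:400],None,fx=5,fy=5,interpolation=cv2.INTER_CUBIC)
g=lambda x:(255*(x/255.)**.6).astype(np.uint8)
cv2.imwrite("pics/a1.png",g(a)[:,:,::-1]);cv2.imwrite("pics/b1.png",g(b)[:600,:,::-1])
E
```

```text
scene red [([375, 205, 9, 11, 25], [378.4, 210.0]), ([386, 204, 7, 2, 8], [389.4, 204.1]), ([252, 224, 19, 13, 92], [260.6, 229.4])]
scene yellow [([423, 143, 8, 7, 42], [426.6, 146.0])]
scene wood/orange [([301, 178, 65, 52, 1982], [337.4, 206.8])]
side red [([287, 215, 19, 15, 162], [296.1, 222.4])]
side yellow [([361, 260, 12, 21, 186], [366.7, 270.3])]
side wood/orange [([272, 165, 61, 44, 1301], [304.0, 188.0]), ([352, 265, 10, 9, 54], [356.5, 268.5]), ([371, 267, 11, 21, 118], [376.4, 276.8]), ([350, 275, 24, 16, 106], [359.7, 283.5])]
```

View pics/a1.png

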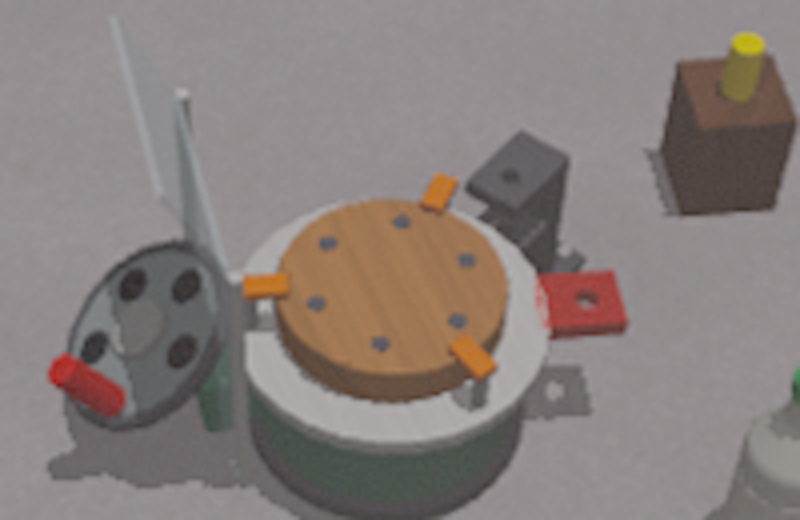

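View pics/b1.png

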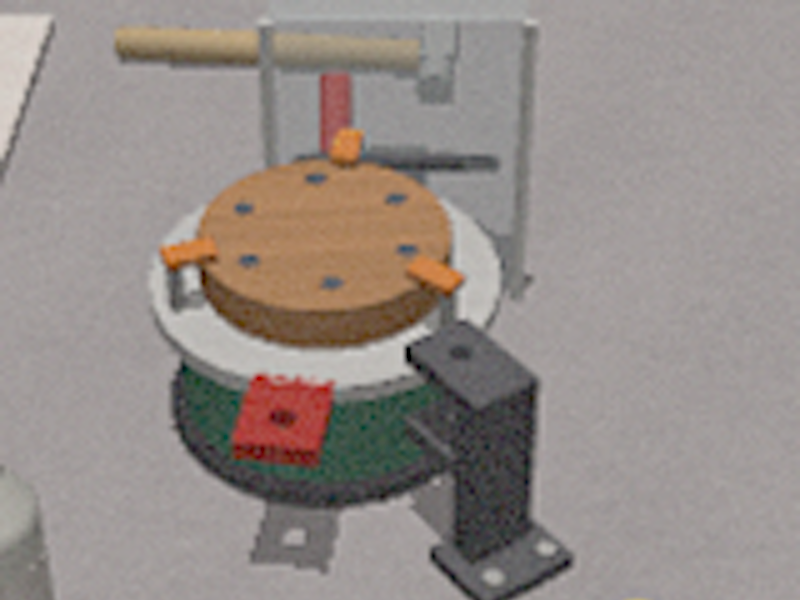

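```bash
cat > m1.py <<'E'
from h import *
S=lambda x,y:((x+.5)/4-.5+240,(y+.5)/4-.5+135)
D=lambda x,y:((x+.5)/5-.5+240,(y+.5)/5-.5+140)
p=lambda n,v:print(n,np.round(np.array(v)*1000,1))
for nm,s,d,z in(("ear",(511,176),(461,353),.122),("lug",(587,299),(283,416),.097),("rodtop",(748,43),None,.135)):
    s=S(*s);p(nm+" scene",onz("scene",s,z))
    if d is None: d=(366.7,262.3)
    else: d=D(*d)
    p(nm+" side",onz("side",d,z)); p(nm+" tri",tri(ray("scene",s),ray("side",d)))
bs=[onz("scene",S(*b),.127)[:2] for b in((328,243),(402,221),(467,261),(457,320),(381,344),(317,303))]
bd=[onz("side",D(*b),.127)[:2] for b in((244,208),(316,178),(396,198),(408,249),(331,283),(250,261))]
for n,b in(("scene",bs),("side",bd)): print(n,cv2.minEnclosingCircle(np.array(b,np.float32)),np.mean(b,0))
for z in(.2,.273):
    a,b=onz("side",D(262,20),z),onz("side",D(533,20),z);p(f"guard side {z}",[a,b]);print(np.linalg.norm(a-b))
    a,b=onz("scene",S(112,18),z),onz("scene",S(183,95),z);p(f"guard scene {z}",[a,b]);print(np.linalg.norm(a-b))
p("knobend tri",tri(ray("scene",S(62,372)),ray("side",D(337,73))))
E
python3 m1.py
```

```text
ear scene [528.6 108.6 122. ]
ear side [528.  111.7 122. ]
ear tri [527.6 109.3 120.4]
lug scene [619.8 133.1  97. ]
lug side [618.8 135.1  97. ]
lug tri [618.9 133.6  95.8]
rodtop scene [453.3 300.1 135. ]
rodtop side [454.  300.2 135. ]
rodtop tri [453.8 300.1 135.1]
scene ((0.6033644676208496, 0.009434891864657402), 0.050719451159238815) [0.6037066  0.00946404]
side ((0.6039217114448547, 0.011235208250582218), 0.050378382205963135) [0.60399933 0.0113083 ]
guard side 0.2 [[644.4 -92.4 200. ]
 [488.  -96.6 200. ]]
0.15650667199326734
guard scene 0.2 [[ 410.2 -127.7  200. ]
 [ 490.4  -96.2  200. ]]
0.08619725730820539
guard side 0.273 [[630.7  36.9 273. ]
 [495.7  33.4 273. ]]
0.13506233028221595
guard scene 0.273 [[ 495.6 -135.   273. ]
 [ 568.3 -106.4  273. ]]
0.0781057910588394
knobend tri [ 608.6 -196.5  101.9]
```

```bash
cat >> h.py <<'E'
from scipy.spatial.transform import Rotation as Ro
def frame(yaw):  # wheel-facing tool orientation, wheel axis, indexer axes
    ex=np.array([np.cos(yaw),np.sin(yaw),0]);ey=np.array([-ex[1],ex[0],0]);t=np.radians(35)
    a=-np.sin(t)*ex+np.array([0,0,np.cos(t)]);x=-a;z=-ey;y=np.cross(z,x)
    return np.c_[x,y,z],a,ex,ey
def delta(P,R):
    o=telemetry.get_obs();print("t",o["time"],"d mm",np.round((np.array(P)-o["ee_pos"])*1000,1),"rv",np.round((Ro.from_matrix(R)*Ro.from_quat(o["eef_rot"]).inv()).as_rotvec(),3))
E
python3 - <<'E'
from h import *
R,a,ex,ey=frame(np.radians(91.5));print(R.round(3))
delta([.568,-.30,.30],R)
E
```

```text
[[-0.015 -0.021  1.   ]
 [ 0.573  0.819  0.026]
 [-0.819  0.574 -0.   ]]
t 0.1 d mm [ 411.3 -904.5   89.2] rv [ 0.61  -0.07   0.271]
```

Call:
apply_moves(steps=[[[0, 10, -20, 40, 0, 0, 0], [0, 25, -50, 75, 0.05, -0.005, 0.02], [0, 45, -80, 105, 0.1, -0.01, 0.05], [0, 60, -112, 130, 0.17, -0.02, 0.08], [0, 78, -146, 150, 0.23, -0.027, 0.105], [0, 95, -182, 165, 0.3, -0.035, 0.135], [0, 112, -218, 175, 0.36, -0.042, 0.16], [0, 128, -255, 180, 0.42, -0.05, 0.19], [0, 145, -292, 180, 0.48, -0.056, 0.215], [0, 160, -328, 180, 0.54, -0.063, 0.24]]])

```text
time: 0.93
ee_pos: [0.3035, 0.3076, 0.3913]
eef_rot: [0.189, 0.685, 0.179, 0.681]
wrist_force: [0.7, -1.0, -0.8]
opening: 0.0854
```

Call:
apply_moves(steps=[[[0, 17, -36, 0, 0.07, -0.007, 0.03], [0, 34, -73, 0, 0.07, -0.007, 0.03], [0, 51, -110, 0, 0.07, -0.007, 0.03], [0, 68, -146, 0, 0.07, -0.007, 0.03], [0, 85, -183, 0, 0.07, -0.007, 0.03], [0, 102, -220, 0, 0.07, -0.007, 0.03], [0, 119, -256, 0, 0.07, -0.007, 0.03], [0, 136, -293, 0, 0.07, -0.007, 0.03], [0, 153, -330, 0, 0.07, -0.007, 0.03], [0, 170, -366, 0, 0.07, -0.007, 0.03]]])

```text
time: 1.77
ee_pos: [0.4736, -0.0593, 0.3896]
eef_rot: [0.201, 0.68, 0.212, 0.672]
wrist_force: [0.2, 0.5, 0.8]
opening: 0.0854
```

Call:
apply_moves(steps=[[[0, 17, -36, 0, 0, 0, 0], [0, 34, -73, 0, 0, 0, 0], [0, 51, -110, 0, 0, 0, 0], [0, 65, -142, -10, 0, 0, 0], [0, 75, -170, -30, 0, 0, 0], [0, 80, -195, -60, 0, 0, 0], [0, 81, -210, -92, 0, 0, 0], [0, 81, -210, -92, 0, 0, 0], [0, 81, -210, -92, 0, 0, 0], [0, 81, -210, -92, 0, 0, 0]]])

```text
time: 2.6
ee_pos: [0.5545, -0.2665, 0.2991]
eef_rot: [0.201, 0.68, 0.212, 0.673]
wrist_force: [-0.3, -1.0, 0.9]
opening: 0.0849
```

Run:
```python
from h import *
o=telemetry.get_obs();print(o["time"],o["ee_pos"],o["eef_rot"],o["joint_pos"],o["wrist_force"])
im=cams.capture("wrist");cv2.imwrite("pics/w1.png",im[:,:,::-1])
np.savez("w1.npz",p=o["ee_pos"],q=o["eef_rot"])
```

```text
2.6 [ 0.55449933 -0.26654613  0.29906327] [0.20073094 0.67984083 0.21210796 0.67270629] [-0.68960343  0.52687586  1.38204607  0.43636715  1.64122778 -2.33763479] [-0.28735242 -1.02484666  0.91133377]
```

View pics/w1.png

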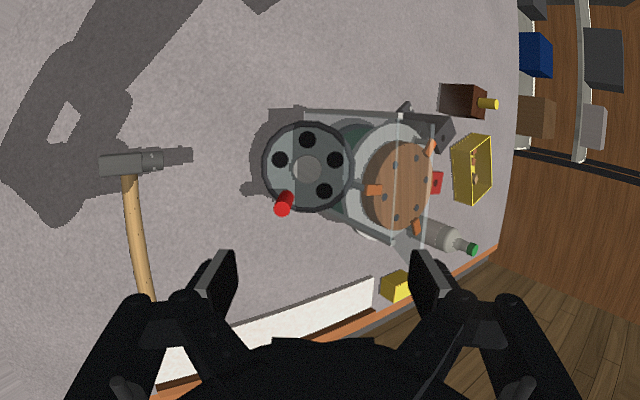

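```bash
cat >> h.py <<'E'
def wray(uv,p,q):
    m=cams.camera_model("wrist");v=np.array([uv[0]-m["cx"],uv[1]-m["cy"]]);r=np.linalg.norm(v);th=r/m["fx"]
    d=np.r_[np.sin(th)*v/r,np.cos(th)];M=m["mount"];R=Ro.from_quat(q).as_matrix()
    return p+R@M[:3,3],R@M[:3,:3]@d
E
python3 - <<'E'
from h import *
S=lambda x,y:((x+.5)/4-.5+240,(y+.5)/4-.5+135)
w=np.load("w1.npz");p,q=w["p"],w["q"]
im=cv2.imread("pics/w1.png")[:,:,::-1].copy()
print(blobs(im,(0,200,60),(4,255,255)),blobs(im,(0,220,140),(4,255,255)))
g=cv2.imread("pics/scene0.png")[:,:,::-1].copy();print(blobs(g,(0,200,130),(4,255,255)))
R,a,ex,ey=frame(np.radians(91.5));O=np.array([.6038,.0103,0])
loc=lambda P:np.round(1000*np.array([(P-O)@ex,(P-O)@ey,P[2]]),1)
hub=tri(ray("scene",S(140,327)),wray((307,168),p,q));ke=tri(ray("scene",S(62,372)),wray((282,209),p,q))
print("hub",hub,loc(hub),"knobend",ke,loc(ke))
d=ke-hub;print("along",d@a,"rad",np.linalg.norm(d-(d@a)*a))
# rim holes centres
H=[tri(ray("scene",S(*s)),wray(u,p,q)) for s,u in(((133,285),(307,140)),((187,285),(335,159)),((181,351),(325,190)),((96,349),(280,159)))]
print([loc(h) for h in H],loc(np.mean(H,0)))
n=np.linalg.svd(np.array(H)-np.mean(H,0))[2][2];print(n,a)
print("rim ctr",loc(tri(ray("scene",S(145,334)),wray((308,167),p,q))))
# plate cross-check
print("ear w", loc(tri(ray("scene",S(511,176)),ray("scene",S(511,177)))) if 0 else "")
E
```

```text
[([274, 191, 19, 25, 193], [283.7, 202.5])] []
[([253, 224, 6, 6, 25], [255.2, 226.5])]
hub [ 0.56550518 -0.14348984  0.07816965] [-152.7   42.3   78.2] knobend [ 0.60896159 -0.19565753  0.10142396] [-2.060e+02  2.000e-01  1.014e+02]
along 0.04961319540912273 rad 0.051857707132523426
[array([-150.2,   80.5,   75.3]), array([-119. ,   53.7,   96.6]), array([-131.7,    9.2,   88.8]), array([-180.7,   54. ,   51.2])] [-145.4   49.4   78. ]
[-0.01437753  0.59615871 -0.80273786] [ 0.01501448 -0.57337989  0.81915204]
rim ctr [-149.1   41.6   72.4]
ear w
```

```bash
cat >> h.py <<'E'
O=np.array([.6038,.0103,0]);R0,a,ex,ey=frame(np.radians(91.5))
HUB=O-.150*ex+.042*ey+np.array([0,0,.073]);up=np.cos(np.radians(35))*ex+np.array([0,0,np.sin(np.radians(35))]);right=-ey
def crank(th,out,r=.05): # TCP position for knob at clockwise angle th(deg), TCP 'out' from face
    t=np.radians(th);return HUB+r*(np.sin(t)*right+np.cos(t)*up)+out*a
RW=R0@Ro.from_euler("x",45,degrees=True).as_matrix()
E
python3 - <<'E'
from h import *
print(crank(125,.056));delta(crank(125,.1),RW);print((crank(125,.032)-crank(125,.1))*1000)
E
```

```text
[ 0.60814027 -0.19526942  0.10242302]
t 2.65 d mm [  54.    46.  -161.5] rv [ 0.008  0.441 -0.64 ]
[ -1.02098469  38.98983225 -55.70233901]
```

Call:
apply_moves(steps=[[[0, 5, 4, -10, 0.001, 0.055, -0.08], [0, 10, 9, -30, 0.002, 0.11, -0.16], [0, 18, 15, -55, 0.003, 0.165, -0.24], [0, 26, 22, -80, 0.004, 0.22, -0.32], [0, 34, 29, -105, 0.005, 0.276, -0.4], [0, 42, 36, -130, 0.006, 0.33, -0.48], [0, 50, 43, -150, 0.007, 0.386, -0.56], [0, 54, 46, -161, 0.008, 0.441, -0.64], [0, 54, 46, -161, 0.008, 0.441, -0.64], [0, 54, 46, -161, 0.008, 0.441, -0.64]]])

```text
time: 3.48
ee_pos: [0.609, -0.2204, 0.1387]
eef_rot: [0.445, 0.71, -0.053, 0.543]
wrist_force: [0.5, 0.1, -0.0]
opening: 0.0853
```

Run:
```python
from h import *
delta(crank(125,.032),RW);o=telemetry.get_obs();print(o["joint_pos"],o["wrist_force"])
p,q=o["ee_pos"],o["eef_rot"];im=cams.capture("wrist");cv2.imwrite("pics/w2.png",im[:,:,::-1])
print(blobs(im,(0,200,60),(4,255,255),30))
# expected knob end pixel
m=cams.camera_model("wrist")
for P in(crank(125,.056),crank(125,.0)):
    c=np.linalg.inv(m["mount"])@np.r_[Ro.from_quat(q).as_matrix().T@(P-p),1];r=np.linalg.norm(c[:2]);th=np.arctan2(r,c[2]);print(c[:2]/r*th*m["fx"]+[m["cx"],m["cy"]])
```

```text
t 3.4833 d mm [ -1.2  38.9 -56. ] rv [-0.001  0.002 -0.003]
[-0.59908948  0.72555411  1.43023568  0.49255119  1.39838125 -1.60363237] [ 0.49516454  0.11427054 -0.0303392 ]
[([307, 182, 29, 43, 443], [321.4, 202.2])]
[322.71955258 210.35403979]
[322.63936835 188.44027979]
```

View pics/w2.png

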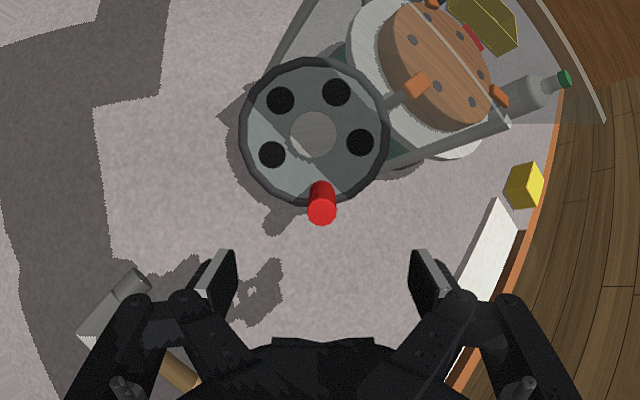

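Call:
apply_moves(steps=[[[0, 0, 13, -19, 0, 0, 0], [0, 0, 26, -37, 0, 0, 0], [0, -1, 39, -56, 0, 0, 0], [0, -1, 39, -56, 0, 0, 0], [1, -1, 39, -56, 0, 0, 0], [1, -1, 39, -56, 0, 0, 0], [1, -1, 39, -56, 0, 0, 0], [1, -1, 39, -56, 0, 0, 0], [1, -1, 39, -56, 0, 0, 0], [1, -1, 39, -56, 0, 0, 0]]], grip_force=40)

```text
time: 4.37
ee_pos: [0.608, -0.183, 0.0821]
eef_rot: [0.446, 0.71, -0.054, 0.542]
wrist_force: [0.2, -3.0, 5.5]
opening: 0.0193
```

Run:
```python
from h import *
delta(crank(125,.032),RW);o=telemetry.get_obs();print(o["joint_pos"],o["wrist_force"],o["opening"])
for i in range(3):
    d=[np.round((crank(125+266*i+(k+1)*26.6,.032)-crank(125+266*i,.032))*1000) for k in range(10)]
    print([list(map(int,x)) for x in d])
```

```text
t 4.3667 d mm [-0.2  1.5  0.6] rv [-0.001  0.001  0.001]
[-0.55695118  0.77149371  1.49833413  0.52506631  1.28122098 -1.62634113] [ 0.16000905 -2.98447918  5.46219745] 0.019309714634129338
[[-17, -13, -9], [-39, -18, -12], [-62, -15, -10], [-80, -4, -1], [-90, 13, 10], [-90, 31, 24], [-80, 48, 35], [-61, 60, 43], [-39, 63, 45], [-17, 58, 41]]
[[17, -13, -9], [25, -30, -22], [22, -49, -35], [10, -65, -46], [-10, -75, -52], [-33, -76, -53], [-54, -69, -47], [-69, -55, -37], [-75, -37, -24], [-70, -18, -12]]
[[14, 15, 10], [35, 23, 15], [58, 22, 14], [79, 13, 8], [92, -2, -3], [95, -21, -16], [87, -39, -29], [71, -52, -38], [49, -58, -42], [26, -56, -39]]
```

```bash
cat > gen.py <<'E'
import sys
from h import *
s,e=float(sys.argv[1]),float(sys.argv[2])
print([[1]+[int(v) for v in np.round((crank(s+(e-s)*(k+1)/10,.032)-crank(s,.032))*1000)]+[0,0,0] for k in range(10)])
E
for i in 0 1 2 3 4 5; do python3 gen.py $((125+133*i)) $((258+133*i)); done
```

```text
[[1, -8, -7, -5, 0, 0, 0], [1, -17, -13, -9, 0, 0, 0], [1, -28, -17, -11, 0, 0, 0], [1, -39, -18, -12, 0, 0, 0], [1, -50, -18, -12, 0, 0, 0], [1, -62, -15, -10, 0, 0, 0], [1, -72, -11, -6, 0, 0, 0], [1, -80, -4, -1, 0, 0, 0], [1, -86, 4, 4, 0, 0, 0], [1, -90, 13, 10, 0, 0, 0]]
[[1, -1, 9, 7, 0, 0, 0], [1, 0, 19, 13, 0, 0, 0], [1, 4, 28, 19, 0, 0, 0], [1, 10, 36, 25, 0, 0, 0], [1, 19, 42, 29, 0, 0, 0], [1, 29, 47, 33, 0, 0, 0], [1, 40, 50, 34, 0, 0, 0], [1, 51, 51, 35, 0, 0, 0], [1, 63, 49, 33, 0, 0, 0], [1, 73, 46, 31, 0, 0, 0]]
[[1, 9, -6, -4, 0, 0, 0], [1, 17, -13, -9, 0, 0, 0], [1, 22, -21, -15, 0, 0, 0], [1, 25, -30, -22, 0, 0, 0], [1, 25, -40, -28, 0, 0, 0], [1, 22, -49, -35, 0, 0, 0], [1, 17, -58, -41, 0, 0, 0], [1, 10, -65, -46, 0, 0, 0], [1, 1, -71, -50, 0, 0, 0], [1, -10, -75, -52, 0, 0, 0]]
[[1, -11, -2, -1, 0, 0, 0], [1, -23, -1, -1, 0, 0, 0], [1, -34, 1, 1, 0, 0, 0], [1, -44, 6, 5, 0, 0, 0], [1, -53, 12, 9, 0, 0, 0], [1, -59, 20, 15, 0, 0, 0], [1, -63, 29, 21, 0, 0, 0], [1, -65, 38, 28, 0, 0, 0], [1, -64, 47, 34, 0, 0, 0], [1, -60, 56, 41, 0, 0, 0]]
[[1, 6, 8, 6, 0, 0, 0], [1, 14, 15, 10, 0, 0, 0], [1, 24, 20, 13, 0, 0, 0], [1, 35, 23, 15, 0, 0, 0], [1, 47, 24, 16, 0, 0, 0], [1, 58, 22, 14, 0, 0, 0], [1, 69, 19, 12, 0, 0, 0], [1, 79, 13, 8, 0, 0, 0], [1, 86, 6, 3, 0, 0, 0], [1, 92, -2, -3, 0, 0, 0]]
[[1, 3, -9, -6, 0, 0, 0], [1, 3, -19, -13, 0, 0, 0], [1, 1, -28, -20, 0, 0, 0], [1, -4, -37, -26, 0, 0, 0], [1, -11, -44, -31, 0, 0, 0], [1, -21, -50, -35, 0, 0, 0], [1, -31, -54, -37, 0, 0, 0], [1, -42, -56, -38, 0, 0, 0], [1, -54, -56, -38, 0, 0, 0], [1, -65, -53, -36, 0, 0, 0]]
```

Call:
apply_moves(steps=[[[1, -8, -7, -5, 0, 0, 0], [1, -17, -13, -9, 0, 0, 0], [1, -28, -17, -11, 0, 0, 0], [1, -39, -18, -12, 0, 0, 0], [1, -50, -18, -12, 0, 0, 0], [1, -62, -15, -10, 0, 0, 0], [1, -72, -11, -6, 0, 0, 0], [1, -80, -4, -1, 0, 0, 0], [1, -86, 4, 4, 0, 0, 0], [1, -90, 13, 10, 0, 0, 0]]])

```text
time: 5.2
ee_pos: [0.5195, -0.171, 0.0919]
eef_rot: [0.446, 0.708, -0.055, 0.544]
wrist_force: [5.9, -6.2, 2.4]
opening: 0.0192
```

Run:
```python
from h import *
delta(crank(258,.032),RW);o=telemetry.get_obs();print(o["joint_pos"],o["wrist_force"],o["opening"])
f=o["wrist_force"];print(f@a,f@up,f@right)
```

```text
t 5.2 d mm [-1.9  2.1  1.4] rv [0.002 0.004 0.003]
[-0.61473055  0.6646434   1.70180837  0.51510506  1.2135066  -1.71620606] [ 5.91931422 -6.19564156  2.36559969] 0.019183345142675216
5.579117506148018 -3.8435083403268884 5.755102832434539
```

Call:
apply_moves(steps=[[[1, -1, 9, 7, 0, 0, 0], [1, 0, 19, 13, 0, 0, 0], [1, 4, 28, 19, 0, 0, 0], [1, 10, 36, 25, 0, 0, 0], [1, 19, 42, 29, 0, 0, 0], [1, 29, 47, 33, 0, 0, 0], [1, 40, 50, 34, 0, 0, 0], [1, 51, 51, 35, 0, 0, 0], [1, 63, 49, 33, 0, 0, 0], [1, 73, 46, 31, 0, 0, 0]]])

```text
time: 6.03
ee_pos: [0.5913, -0.1228, 0.1244]
eef_rot: [0.446, 0.71, -0.053, 0.542]
wrist_force: [-2.6, -2.9, 10.6]
opening: 0.0192
```

Call:
apply_moves(steps=[[[1, 9, -6, -4, 0, 0, 0], [1, 17, -13, -9, 0, 0, 0], [1, 22, -21, -15, 0, 0, 0], [1, 25, -30, -22, 0, 0, 0], [1, 25, -40, -28, 0, 0, 0], [1, 22, -49, -35, 0, 0, 0], [1, 17, -58, -41, 0, 0, 0], [1, 10, -65, -46, 0, 0, 0], [1, 1, -71, -50, 0, 0, 0], [1, -10, -75, -52, 0, 0, 0]]])

```text
time: 6.87
ee_pos: [0.5817, -0.1985, 0.0717]
eef_rot: [0.447, 0.709, -0.053, 0.542]
wrist_force: [1.6, 4.6, 8.0]
opening: 0.0192
```

Run:
```python
from h import *
delta(crank(524,.032),RW);o=telemetry.get_obs();print(o["joint_pos"],o["wrist_force"],o["opening"])
f=o["wrist_force"];print(f@a,f@up,f@right)
im=cams.capture("scene");cv2.imwrite("pics/s2.png",im[:,:,::-1])
print([b for b in blobs(im,(0,200,80),(4,255,255)) if 240<b[1][0]<450 and 130<b[1][1]<290])
```

```text
t 6.8667 d mm [-0.7  0.4 -0. ] rv [-0.003  0.002  0.002]
[-0.59661406  0.77020144  1.53570411  0.5151065   1.2653402  -1.67335127] [1.636295   4.5733828  7.97405622] 0.019182198520995508
3.9342468670294557 8.28365594934728 1.7554514917144848
[([367, 194, 6, 6, 8], [369.2, 196.0]), ([253, 223, 11, 10, 52], [258.0, 227.7])]
```

Tracking well: over a full turn made. On with the rest.

Call:
apply_moves(steps=[[[1, -11, -2, -1, 0, 0, 0], [1, -23, -1, -1, 0, 0, 0], [1, -34, 1, 1, 0, 0, 0], [1, -44, 6, 5, 0, 0, 0], [1, -53, 12, 9, 0, 0, 0], [1, -59, 20, 15, 0, 0, 0], [1, -63, 29, 21, 0, 0, 0], [1, -65, 38, 28, 0, 0, 0], [1, -64, 47, 34, 0, 0, 0], [1, -60, 56, 41, 0, 0, 0]]])

```text
time: 7.75
ee_pos: [0.5212, -0.1437, 0.1111]
eef_rot: [0.446, 0.709, -0.056, 0.543]
wrist_force: [4.3, -5.2, -7.2]
opening: 0.0194
```

Call:
apply_moves(steps=[[[1, 6, 8, 6, 0, 0, 0], [1, 14, 15, 10, 0, 0, 0], [1, 24, 20, 13, 0, 0, 0], [1, 35, 23, 15, 0, 0, 0], [1, 47, 24, 16, 0, 0, 0], [1, 58, 22, 14, 0, 0, 0], [1, 69, 19, 12, 0, 0, 0], [1, 79, 13, 8, 0, 0, 0], [1, 86, 6, 3, 0, 0, 0], [1, 92, -2, -3, 0, 0, 0]]])

```text
time: 8.58
ee_pos: [0.6138, -0.1431, 0.11]
eef_rot: [0.447, 0.71, -0.053, 0.542]
wrist_force: [-1.5, -0.7, 9.2]
opening: 0.019
```

Call:
apply_moves(steps=[[[1, 3, -9, -6, 0, 0, 0], [1, 3, -19, -13, 0, 0, 0], [1, 1, -28, -20, 0, 0, 0], [1, -4, -37, -26, 0, 0, 0], [1, -11, -44, -31, 0, 0, 0], [1, -21, -50, -35, 0, 0, 0], [1, -31, -54, -37, 0, 0, 0], [1, -42, -56, -38, 0, 0, 0], [1, -54, -56, -38, 0, 0, 0], [1, -65, -53, -36, 0, 0, 0]]])

```text
time: 9.42
ee_pos: [0.5485, -0.1973, 0.073]
eef_rot: [0.447, 0.709, -0.054, 0.543]
wrist_force: [7.6, 0.5, 5.0]
opening: 0.0192
```

Run:
```python
from h import *
delta(crank(923,.032),RW);o=telemetry.get_obs();print(o["joint_pos"],o["wrist_force"],o["opening"])
ims={n:cams.capture(n) for n in("scene","side")}
g=lambda x:(255*(x/255.)**.6).astype(np.uint8)
for n,im in ims.items(): cv2.imwrite(f"pics/{n}3.png",im[:,:,::-1])
a_=cv2.resize(ims["scene"][150:220,310:410],None,fx=4,fy=4,interpolation=cv2.INTER_CUBIC)
b_=cv2.resize(ims["side"][170:240,280:380],None,fx=4,fy=4,interpolation=cv2.INTER_CUBIC)
cv2.imwrite("pics/ab3.png",g(np.hstack([a_,b_]))[:,:,::-1])
# bolts on the blank: dark spots -> not used; predicted lug hole positions
```

```text
t 9.4167 d mm [-0.8 -0.  -0.2] rv [-0.002  0.002  0.003]
[-0.62270599  0.73680222  1.60704457  0.50848886  1.24083224 -1.70957301] [7.61213351 0.53948104 5.04106926] 0.019152959734739936
```

View pics/ab3.png

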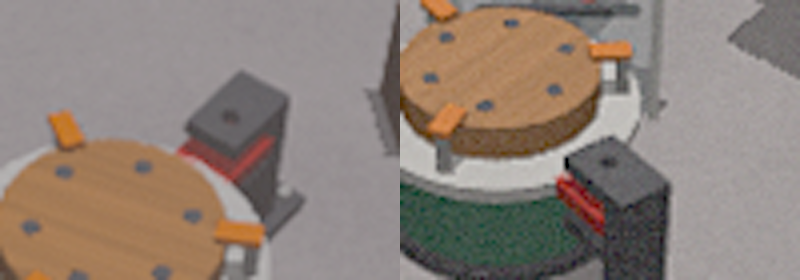

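Run:
```python
from h import *
def ref(im,uv):
    g=cv2.cvtColor(im,cv2.COLOR_RGB2HSV)[:,:,1].astype(float);x,y=np.round(uv).astype(int)
    w=g[y-3:y+4,x-4:x+5];w=np.clip(np.percentile(w,75)-w,0,None);w[w<.4*w.max()]=0
    Y,X=np.mgrid[y-3:y+4,x-4:x+5];return (X*w).sum()/w.sum(),(Y*w).sum()/w.sum()
L=lambda f:cv2.imread(f)[:,:,::-1].copy()
c=lambda pts,s,ox,oy:[((x+.5)/s-.5+ox,(y+.5)/s-.5+oy) for x,y in pts]
sets={"side":(c([(244,208),(316,178),(396,198),(408,249),(331,283),(250,261)],5,240,140),c([(111,23),(166,48),(154,90),(85,106),(30,78),(46,37)],4,280,170)),
"scene":(c([(328,243),(402,221),(467,261),(457,320),(381,344),(317,303)],4,240,135),c([(64,172),(143,167),(192,215),(162,271),(80,276),(31,226)],4,310,150))}
for n,(A,B) in sets.items():
    out=[]
    for f,pts in((f"pics/{n}0.png",A),(f"pics/{n}3.png",B)):
        im=L(f);P=np.array([onz(n,ref(im,p),.127)[:2] for p in pts]);C=P.mean(0);d=P-C
        ang=np.degrees(np.arctan2(d[:,1],d[:,0]));z=np.exp(6j*np.radians(ang));out.append((np.degrees(np.angle(z.mean()))/6,C,np.hypot(*d.T).round(4)));print(n,out[-1],abs(z.mean()))
    print(n,"rot mod60",(out[1][0]-out[0][0])%60)
    im=L(f"pics/{n}3.png");u=proj(n,[.5282,.1097,.122]).round().astype(int);print(im[u[1]-3:u[1]+4,u[0]-4:u[0]+5].max(2))
C=np.array([.6038,.0103]);f=lambda P:np.degrees(np.arctan2(P[1]-C[1],P[0]-C[0]))
for nm,l,e in(("scene",(.6198,.1331),(.5286,.1086)),("side",(.6188,.1351),(.528,.1117))):
    print(nm,f(np.array(e))-f(np.array(l)))
```

```text
side (np.float64(-21.92854546673958), array([0.60433042, 0.01211837]), array([0.05  , 0.0494, 0.0496, 0.0504, 0.0496, 0.049 ])) 0.9985679312486255
side (np.float64(22.516597873602105), array([0.60448052, 0.01115475]), array([0.0488, 0.0501, 0.0496, 0.0497, 0.0497, 0.0503])) 0.9997359217722663
side rot mod60 44.44514334034169
[[59 64 58 64 59 60 58 54 56]
 [62 57 57 53 58 61 51 57 53]
 [57 56 50 36 40 38 57 58 62]
 [56 49 29 16 25 31 43 58 58]
 [62 54 42 27 30 31 53 61 54]
 [55 56 58 53 55 59 58 60 56]
 [60 64 61 54 57 65 59 64 60]]
scene (np.float64(-21.903683641148504), array([0.60362543, 0.00918893]), array([0.0501, 0.0501, 0.0502, 0.0499, 0.05  , 0.0497])) 0.9995968352723152
scene (np.float64(22.28939364936626), array([0.60339948, 0.00912285]), array([0.0503, 0.0501, 0.0497, 0.0502, 0.0497, 0.0498])) 0.9998510964706057
scene rot mod60 44.193077290514765
[[57 60 58 59 59 58 59 58 61]
 [58 59 60 58 58 59 59 60 60]
 [57 55 47 50 49 56 59 59 60]
 [56 47 37 37 40 50 59 58 57]
 [56 48 36 39 37 41 55 57 57]
 [57 55 48 53 46 45 55 56 58]
 [59 59 58 59 56 55 56 58 56]]
scene 44.839601630492254
side 43.63301823321498
```

Call:
apply_moves(steps=[[[0.3, 0, 0, 0, 0, 0, 0], [0, 0, 0, 0, 0, 0, 0], [0, 0, 0, 0, 0, 0, 0], [0, 0, -10, 14, 0, 0, 0], [0, 1, -26, 37, 0, 0, 0], [0, 1, -42, 60, 0, 0, 0], [0, 1, -52, 74, 0, 0, 0], [0, 1, -60, 105, 0, 0, 0], [0, 1, -65, 145, 0, 0, 0], [0, 1, -65, 185, 0, 0, 0]]])

```text
time: 10.35
ee_pos: [0.5475, -0.2627, 0.2573]
eef_rot: [0.447, 0.711, -0.055, 0.54]
wrist_force: [0.5, 0.4, -0.6]
opening: 0.0854
```

```bash
cat >> h.py <<'E'
def down(yang):
    t=np.radians(yang);x=np.array([0,0,-1.]);y=np.array([np.cos(t),np.sin(t),0]);return np.c_[x,y,np.cross(x,y)]
RD=down(37.3)
E
python3 - <<'E'
from h import *
o=telemetry.get_obs();print(o["ee_pos"],o["joint_pos"],o["opening"],o["wrist_force"])
delta([.454,.300,.26],RD)
E
```

```text
[ 0.54752742 -0.26269601  0.25725926] [-0.69703261  0.56295437  1.42944838  0.44529199  1.5855696  -1.59949299] 0.08538811900801276 [ 0.54769201  0.38967299 -0.63083356]
t 10.35 d mm [-93.5 562.7   2.7] rv [-0.614  0.03  -0.153]
```

Call:
apply_moves(steps=[[[0, -3, 0, 40, 0, 0, 0], [0, -6, 0, 80, 0, 0, 0], [0, -10, 0, 120, 0, 0, 0], [0, -15, 20, 150, -0.07, 0.003, -0.017], [0, -20, 60, 155, -0.15, 0.007, -0.037], [0, -26, 100, 155, -0.23, 0.011, -0.057], [0, -32, 140, 155, -0.31, 0.015, -0.077], [0, -40, 180, 155, -0.39, 0.019, -0.097], [0, -46, 220, 155, -0.47, 0.023, -0.117], [0, -52, 260, 155, -0.55, 0.027, -0.137]]])

```text
time: 11.18
ee_pos: [0.4953, -0.0008, 0.4126]
eef_rot: [0.328, 0.643, -0.289, 0.629]
wrist_force: [1.5, -0.1, 0.2]
opening: 0.0856
```

Call:
apply_moves(steps=[[[0, -6, 40, 0, -0.06, 0.003, -0.015], [0, -12, 80, 0, -0.06, 0.003, -0.015], [0, -18, 120, 0, -0.06, 0.003, -0.015], [0, -24, 160, 0, -0.06, 0.003, -0.015], [0, -30, 200, -5, -0.06, 0.003, -0.015], [0, -36, 240, -20, -0.06, 0.003, -0.015], [0, -40, 270, -45, -0.06, 0.003, -0.015], [0, -41, 290, -80, -0.06, 0.003, -0.015], [0, -41, 303, -115, -0.06, 0.003, -0.015], [0, -41, 303, -150, -0.06, 0.003, -0.015]]])

```text
time: 12.02
ee_pos: [0.4547, 0.3035, 0.2604]
eef_rot: [0.313, 0.634, -0.311, 0.635]
wrist_force: [0.3, -0.8, -0.6]
opening: 0.0856
```

Run:
```python
from h import *
o=telemetry.get_obs();print(o["joint_pos"],o["wrist_force"],o["ee_pos"])
delta([.454,.300,.114],RD)
p,q=o["ee_pos"],o["eef_rot"];im=cams.capture("wrist");cv2.imwrite("pics/w4.png",im[:,:,::-1])
print(blobs(im,(22,150,60),(35,255,255),30))
m=cams.camera_model("wrist")
for P in([.4538,.300,.135],[.4538,.3,.09]):
    c=np.linalg.inv(m["mount"])@np.r_[Ro.from_quat(q).as_matrix().T@(P-p),1];r=np.linalg.norm(c[:2]);th=np.arctan2(r,c[2]);print(c[:2]/r*th*m["fx"]+[m["cx"],m["cy"]])
for n in("scene","side"):
    i=cams.capture(n);cv2.imwrite(f"pics/{n}5.png",i[:,:,::-1])
```

```text
[ 0.5658415   0.25068563  1.76024639  0.0018126   1.12700929 -0.09184865] [ 0.30038046 -0.7576383  -0.55607984] [0.45468092 0.30349499 0.26039016]
t 12.0167 d mm [  -0.7   -3.5 -146.4] rv [-0.003  0.002 -0.006]
[([396, 121, 135, 116, 5623], [469.8, 183.3]), ([306, 162, 25, 32, 601], [318.2, 177.6]), ([444, 372, 8, 11, 35], [447.4, 376.9])]
[319.62396421 183.11561646]
[319.83582636 172.42265598]
```

View pics/w4.png

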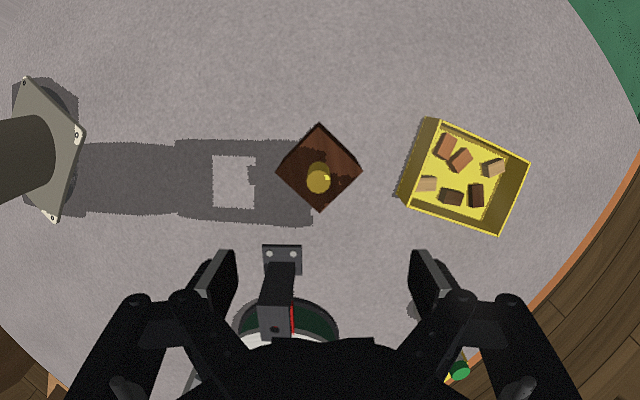

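Call:
apply_moves(steps=[[[0, -1, -4, -40, -0.003, 0.002, -0.006], [0, -1, -4, -80, -0.003, 0.002, -0.006], [0, -1, -4, -115, -0.003, 0.002, -0.006], [0, -1, -4, -135, -0.003, 0.002, -0.006], [0, -1, -4, -146, -0.003, 0.002, -0.006], [0, -1, -4, -146, -0.003, 0.002, -0.006], [1, -1, -4, -146, -0.003, 0.002, -0.006], [1, -1, -4, -146, -0.003, 0.002, -0.006], [1, -1, -4, -146, -0.003, 0.002, -0.006], [1, -1, -4, -146, -0.003, 0.002, -0.006]]], grip_force=50)

```text
time: 13.0
ee_pos: [0.4552, 0.2975, 0.1177]
eef_rot: [0.316, 0.633, -0.314, 0.634]
wrist_force: [-0.1, -0.3, 0.2]
opening: 0.0386
```

Run:
```python
from h import *
o=telemetry.get_obs();print(o["opening"],o["wrist_force"],o["ee_pos"]);delta([.5282,.1097,.265],RD)
# re-measure ear hole (unoccluded views taken just before)
for n,z in(("scene",.122),("side",.122)):
    im=cv2.imread(f"pics/{n}5.png")[:,:,::-1].copy().max(2).astype(float);u=proj(n,[.5282,.1097,.122]).round().astype(int)
    w=im[u[1]-4:u[1]+5,u[0]-5:u[0]+6];print(np.int32(w));w=np.clip(np.median(w)-8-w,0,None);Y,X=np.mgrid[u[1]-4:u[1]+5,u[0]-5:u[0]+6]
    c=((X*w).sum()/w.sum(),(Y*w).sum()/w.sum());print(n,c,onz(n,c,z))
```

```text
0.03859942151866682 [-0.11912931 -0.311125    0.23789122] [0.45523842 0.29750648 0.11766897]
t 13.0 d mm [  73.  -187.8  147.3] rv [-0.001  0.002  0.003]
[[56 55 53 54 54 56 56 55 55 54 54]
 [54 53 55 54 54 54 56 56 54 55 56]
 [53 55 56 55 56 56 57 55 58 56 54]
 [54 54 52 45 43 45 50 55 58 55 53]
 [55 54 44 37 36 35 45 56 56 55 53]
 [54 51 43 33 34 30 39 52 55 53 54]
 [56 54 51 46 49 43 43 53 54 55 55]
 [56 56 55 52 55 52 49 53 54 53 56]
 [55 55 55 54 55 55 55 53 53 54 48]]
scene (np.float64(367.2105263157895), np.float64(178.61052631578949)) [0.52841153 0.10823042 0.122     ]
[[46 51 55 61 62 60 58 56 50 62 98]
 [53 59 62 60 64 59 63 61 58 56 75]
 [65 57 64 59 60 62 61 57 61 55 57]
 [60 60 59 48 34 42 46 55 63 56 55]
 [59 56 56 30 15 21 30 39 65 57 62]
 [63 58 59 42 32 36 37 52 62 61 59]
 [62 61 60 61 54 58 62 66 66 62 61]
 [52 65 63 61 59 64 61 66 66 60 63]
 [48 65 60 59 64 59 66 59 60 60 60]]
side (np.float64(331.46835443037975), np.float64(210.0126582278481)) [0.52880815 0.11101159 0.122     ]
```

Call:
apply_moves(steps=[[[1, 0, 0, 0, 0, 0, 0], [1, 0, 0, 0, 0, 0, 0], [1, 0, 0, 0, 0, 0, 0], [1, 0, 0, 0, 0, 0, 0], [1, 0, 0, 10, 0, 0, 0], [1, 0, 0, 35, 0, 0, 0], [1, 0, 0, 65, 0, 0, 0], [1, 0, 0, 95, 0, 0, 0], [1, 0, 0, 130, 0, 0, 0], [1, 0, 0, 150, 0, 0, 0]]])

```text
time: 13.83
ee_pos: [0.4552, 0.2976, 0.2704]
eef_rot: [0.316, 0.632, -0.314, 0.634]
wrist_force: [1.2, 0.5, 0.1]
opening: -0.0001
```

Run:
```python
from h import *
o=telemetry.get_obs();print(o["opening"],o["wrist_force"],o["ee_pos"]);delta([.5286,.1096,.265],RD)
for n in("scene","side"):
    im=cams.capture(n);cv2.imwrite(f"pics/{n}6.png",im[:,:,::-1])
    print(n,[b for b in blobs(im,(22,150,60),(35,255,255),15) if b[0][4]<400],proj(n,[.4533,.2996,.135+.15]))
```

```text
-0.0001207708053535268 [1.22133663 0.48666462 0.14474388] [0.45524722 0.29756306 0.27038426]
t 13.8333 d mm [  73.4 -188.    -5.4] rv [-0.002  0.003  0.003]
scene [([421, 144, 10, 16, 112], [425.4, 151.2])] [437.19017501 100.11287327]
side [([361, 260, 12, 22, 205], [366.5, 270.3])] [373.45259261 207.78215431]
```

Run:
```python
from h import *
o=telemetry.get_obs();p,q=o["ee_pos"],o["eef_rot"];im=cams.capture("wrist")
L=lambda f:cv2.imread(f)
k=lambda i:cv2.resize(i,None,fx=4,fy=4,interpolation=cv2.INTER_CUBIC)
a_=k(L("pics/scene6.png")[110:200,390:460]);b_=k(L("pics/side6.png")[220:310,330:400]);c=cv2.resize(im[100:260,250:390,::-1],None,fx=1.6,fy=2.25)
cv2.imwrite("pics/c6.png",np.hstack([a_,b_,c]))
print(blobs(im,(22,150,60),(35,255,255),30))
```

```text
[([395, 113, 133, 116, 5190], [468.0, 175.8]), ([449, 135, 10, 14, 51], [453.5, 142.1]), ([308, 155, 24, 30, 564], [319.5, 170.0])]
```

View pics/c6.png

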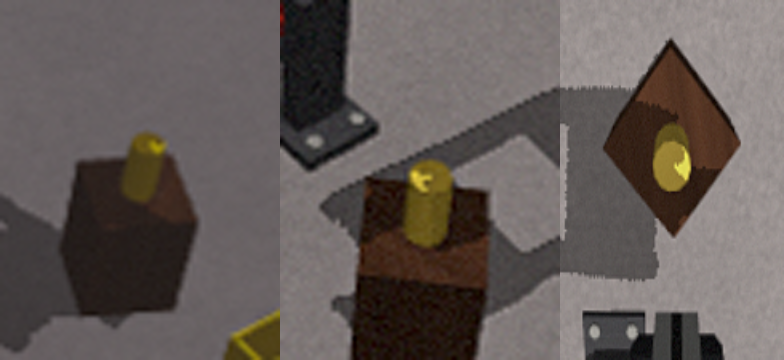

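Run:
```python
from h import *
o=telemetry.get_obs();delta([.4535,.300,.109],RD)
p,q=o["ee_pos"],o["eef_rot"]
o1,d=wray((319,174.5),p,q);print("top of head by wrist",o1+d*(.135-o1[2])/d[2])
```

```text
t 13.9833 d mm [  -1.7    2.5 -159.5] rv [-0.002  0.004  0.003]
top of head by wrist [0.45001327 0.29871803 0.135     ]
```

Call:
apply_moves(steps=[[[0, -2, 2, 0, 0, 0, 0], [0, -2, 2, 0, 0, 0, 0], [0, -2, 2, 0, 0, 0, 0], [0, -2, 2, 0, 0, 0, 0], [0, -2, 2, -20, 0, 0, 0], [0, -2, 2, -60, 0, 0, 0], [0, -2, 2, -100, 0, 0, 0], [0, -2, 2, -135, 0, 0, 0], [0, -2, 2, -158, 0, 0, 0], [0, -2, 2, -158, 0, 0, 0]]], grip_force=80)

```text
time: 14.82
ee_pos: [0.4487, 0.2967, 0.1027]
eef_rot: [0.312, 0.635, -0.318, 0.631]
wrist_force: [-1.0, -0.1, -0.1]
opening: 0.0849
```

Run:
```python
from h import *
o=telemetry.get_obs();print(o["opening"],o["wrist_force"]);delta([.4535,.300,.109],RD)
```

```text
0.08493766668434978 [-1.04684079 -0.1037448  -0.07845175]
t 14.8167 d mm [4.8 3.3 6.3] rv [ 0.006 -0.009  0.003]
```

Call:
apply_moves(steps=[[[0, 0, 0, 0, 0, 0, 0], [0, 0, 0, 0, 0, 0, 0], [0, 0, 0, 0, 0, 0, 0], [0, 0, 0, 0, 0, 0, 0], [0, 0, 0, 0, 0, 0, 0], [0, 0, 0, 0, 0, 0, 0], [0, 0, 0, 0, 0, 0, 0], [0, 0, 0, 0, 0, 0, 0], [0, 0, 0, 0, 0, 0, 0], [0, 0, 0, 0, 0, 0, 0]]])

```text
time: 15.65
ee_pos: [0.4523, 0.2989, 0.108]
eef_rot: [0.315, 0.633, -0.315, 0.633]
wrist_force: [-0.9, -0.3, 0.4]
opening: 0.0855
```

Run:
```python
from h import *
o=telemetry.get_obs();print(o["ee_pos"],o["joint_pos"],o["dq"].round(3));delta([.4535,.300,.109],RD)
p,q=o["ee_pos"],o["eef_rot"];im=cams.capture("wrist");print(blobs(im,(22,150,60),(35,255,255),30));cv2.imwrite("pics/w7.png",im[:,:,::-1])
o=telemetry.get_obs();print(o["ee_pos"],o["wrist_force"])
```

```text
[0.45225314 0.29892091 0.10801684] [ 5.62217431e-01  4.49556337e-01  1.88292185e+00 -3.02007490e-04
  8.09566275e-01 -8.55012182e-02] [ 0.001  0.001  0.    -0.001  0.001 -0.001]
t 15.65 d mm [1.2 1.1 1. ] rv [ 0.    -0.     0.003]
[([451, 123, 162, 167, 13253], [530.0, 211.9]), ([301, 206, 48, 71, 2586], [323.9, 242.2]), ([437, 237, 15, 17, 33], [444.6, 245.6])]
[0.4522218  0.29891224 0.1079731 ] [ 0.11169734  0.21070077 -0.00184416]
```

View pics/w7.png

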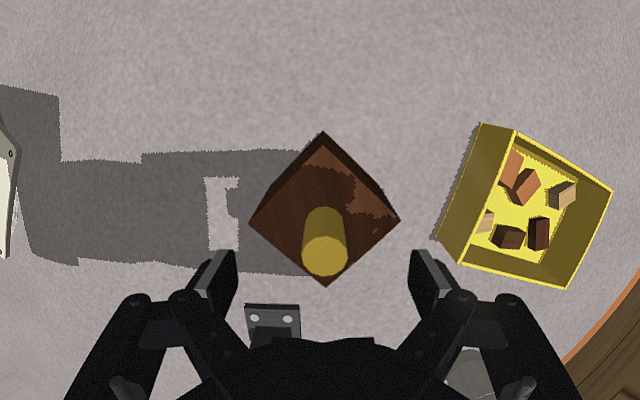

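Run:
```python
from h import *
o=telemetry.get_obs();p,q=o["ee_pos"],o["eef_rot"];R=Ro.from_quat(q).as_matrix()
for uv in((324,257),(324,277),(324,237)):
    o1,d=wray(uv,p,q);P=o1+d*(.135-o1[2])/d[2];print(P,(R.T@(P-p)*1000).round(1))
```

```text
[0.45162838 0.3000941  0.135     ] [-27.    0.2  -1.3]
[0.45883241 0.29063553 0.135     ] [-27.    0.3  10.6]
[0.44492414 0.30889995 0.135     ] [-27.    0.2 -12.4]
```

Call:
apply_moves(steps=[[[1, 1, 1, 1, 0, 0, 0], [1, 1, 1, 1, 0, 0, 0], [1, 1, 1, 1, 0, 0, 0], [1, 1, 1, 1, 0, 0, 0], [1, 1, 1, 1, 0, 0, 0], [1, 1, 1, 1, 0, 0, 0], [1, 1, 1, 1, 0, 0, 0], [1, 1, 1, 1, 0, 0, 0], [1, 1, 1, 1, 0, 0, 0], [1, 1, 1, 1, 0, 0, 0]]], grip_force=60)

```text
time: 16.53
ee_pos: [0.4533, 0.2999, 0.1092]
eef_rot: [0.315, 0.633, -0.315, 0.633]
wrist_force: [-1.7, -0.7, 4.4]
opening: 0.0204
```

Call:
apply_moves(steps=[[[1, 0, 0, 5, 0, 0, 0], [1, 0, 0, 15, 0, 0, 0], [1, 0, 0, 30, 0, 0, 0], [1, 0, 0, 45, 0, 0, 0], [1, 0, 0, 62, 0, 0, 0], [1, 0, 0, 80, 0, 0, 0], [1, 0, 0, 100, 0, 0, 0], [1, 0, 0, 120, 0, 0, 0], [1, 0, 0, 138, 0, 0, 0], [1, 0, 0, 145, 0, 0, 0]]])

```text
time: 17.37
ee_pos: [0.4543, 0.3006, 0.2572]
eef_rot: [0.316, 0.632, -0.314, 0.634]
wrist_force: [0.9, 0.8, -0.4]
opening: 0.02
```

Run:
```python
from h import *
o=telemetry.get_obs();print(o["opening"],o["wrist_force"],o["ee_pos"]);delta([.5286,.1096,.254],RD)
```

```text
0.020013795719485666 [ 0.92765749  0.76006256 -0.35471778] [0.45426716 0.30061927 0.2572162 ]
t 17.3667 d mm [  74.3 -191.    -3.2] rv [-0.002  0.003  0.003]
```

Call:
apply_moves(steps=[[[1, 12, -30, 0, 0, 0, 0], [1, 27, -68, 0, 0, 0, 0], [1, 42, -106, 0, 0, 0, 0], [1, 56, -142, 0, 0, 0, 0], [1, 68, -172, 0, 0, 0, 0], [1, 75, -190, 0, 0, 0, 0], [1, 75, -190, 0, 0, 0, 0], [1, 75, -190, 0, 0, 0, 0], [1, 75, -190, 0, 0, 0, 0], [1, 75, -190, 0, 0, 0, 0]]])

```text
time: 18.2
ee_pos: [0.5277, 0.1108, 0.2538]
eef_rot: [0.314, 0.634, -0.315, 0.633]
wrist_force: [0.2, 0.2, -1.3]
opening: 0.0201
```

Run:
```python
from h import *
delta([.5286,.1097,.254],RD)
k=lambda i:cv2.resize(i,None,fx=5,fy=5,interpolation=cv2.INTER_CUBIC)
g=lambda x:(255*(x/255.)**.6).astype(np.uint8)
ims={n:cams.capture(n) for n in("scene","side")}
for n in ims:cv2.imwrite(f"pics/{n}8.png",ims[n][:,:,::-1])
cv2.imwrite("pics/c8.png",g(np.hstack([k(ims["scene"][105:205,330:410]),k(ims["side"][140:240,295:375])])[:,:,::-1]))
for n in ims: print(n,proj(n,[.5286,.1097,.151]),proj(n,[.5286,.1097,.235]),proj(n,[.5286,.1097,.122]))
```

```text
t 18.2 d mm [ 0.9 -1.1  0.2] rv [ 0.    -0.001  0.002]
scene [368.73125926 170.58391796] [371.71370369 145.68665378] [367.77419783 178.57340837]
side [331.82228499 200.830842  ] [332.6756822  173.19880305] [331.54867783 209.68993297]
```

View pics/c8.png

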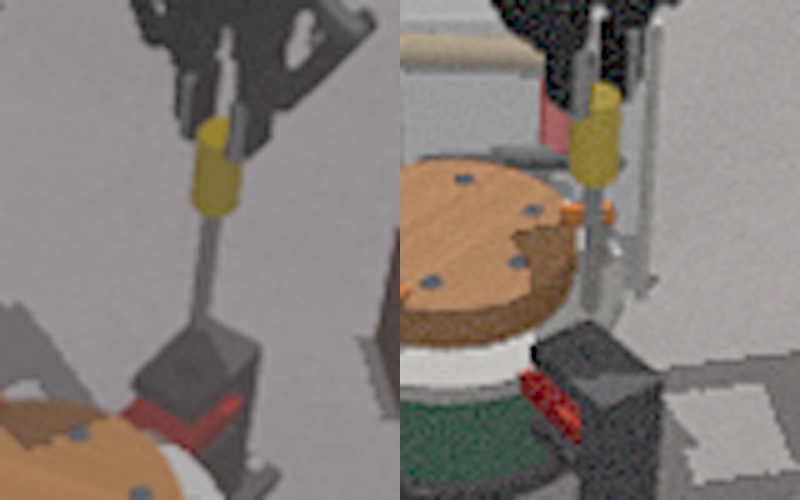

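Call:
apply_moves(steps=[[[1, 1, -1, 0, 0, 0, 0], [1, 1, -1, 0, 0, 0, 0], [1, 1, -1, 0, 0, 0, 0], [1, 1, -1, 0, 0, 0, 0], [1, 1, -1, 0, 0, 0, 0], [1, 1, -1, 0, 0, 0, 0], [1, 1, -1, 0, 0, 0, 0], [1, 1, -1, 0, 0, 0, 0], [1, 1, -1, 0, 0, 0, 0], [1, 1, -1, 0, 0, 0, 0]]])

```text
time: 19.13
ee_pos: [0.5293, 0.1089, 0.254]
eef_rot: [0.315, 0.633, -0.315, 0.633]
wrist_force: [-0.4, 0.8, -0.9]
opening: 0.0197
```

```bash
cat > meas.py <<'E'
from h import *
o=telemetry.get_obs();p=o["ee_pos"];print("tcp",p,o["wrist_force"]);delta([.5286,.1097,.254],RD)
hole={"scene":(367.3,178.65),"side":(331.65,210.05)}
for n in("scene","side"):
    im=np.mean([cams.capture(n).astype(float) for _ in range(3)],0)
    hsv=cv2.cvtColor(im.astype(np.uint8),cv2.COLOR_RGB2HSV)
    bg=cv2.imread(f"pics/{n}5.png")[:,:,::-1].astype(float)
    D=np.abs(im-bg).sum(2);pts=[]
    top=proj(n,np.r_[p[:2],p[2]-.028]);bot=proj(n,np.r_[p[:2],p[2]-.095])
    for v in range(int(top[1])+1,int(bot[1])-1):
        u0=int(round(top[0]+(bot[0]-top[0])*(v-top[1])/(bot[1]-top[1])))
        w=np.clip(D[v,u0-6:u0+7]-25,0,60);
        if w.sum()>30: pts.append((v,(w*np.arange(u0-6,u0+7)).sum()/w.sum(),w.sum()))
    P=np.array(pts);print(n,P.round(1).tolist()[::3])
    f=np.polyfit(P[:,0],P[:,1],1);med=np.median(P[:,1]-np.polyval(f,P[:,0]))
    e=proj(n,np.r_[p[:2],.122]);slope=(top[0]-bot[0])/(top[1]-bot[1])
    uc=np.median(P[:,1]-slope*(P[:,0]-hole[n][1]))
    print(n,"shaft line at hole row",uc,"hole",hole[n][0],"fit slope",f[0],"exp",slope,"tcp proj",e)
E
python3 meas.py
```

```text
tcp [0.52926421 0.10889771 0.25399684] [-0.37059018  0.84649379 -0.87466238]
t 19.1333 d mm [-0.7  0.8  0. ] rv [ 0.    -0.     0.003]
scene [[149.0, 370.3, 521.0], [152.0, 371.0, 557.3], [155.0, 369.8, 562.0], [158.0, 368.4, 444.7], [161.0, 367.5, 389.0], [164.0, 367.0, 480.0]]
scene shaft line at hole row 366.4688159376045 hole 367.3 fit slope -0.2832229770708816 exp -0.11934060102406566 tcp proj [367.55228562 178.79998921]
side [[177.0, 332.8, 279.7], [180.0, 332.7, 258.7], [183.0, 332.2, 630.0], [186.0, 329.7, 503.7], [189.0, 329.7, 479.0], [192.0, 331.7, 495.7], [195.0, 333.6, 589.0]]
side shaft line at hole row 331.3205791818234 hole 331.65 fit slope -0.007010639244877773 exp -0.03032737117304277 tcp proj [331.29026027 209.48686344]
```

Run:
```python
from h import *
for n,rows,u0 in(("scene",range(152,168,2),370),("side",range(180,202,2),333)):
    im=np.mean([cams.capture(n).astype(float) for _ in range(3)],0).mean(2)
    print(n,list(range(u0-8,u0+9)))
    for v in rows: print(v,im[v,u0-8:u0+9].round().astype(int).tolist())
    if n=="side":
        for v in range(170,180,2): print("head sat",v,cv2.cvtColor(cams.capture(n),cv2.COLOR_RGB2HSV)[v,u0-8:u0+9,1].tolist())
```

```text
scene [362, 363, 364, 365, 366, 367, 368, 369, 370, 371, 372, 373, 374, 375, 376, 377, 378]
152 [103, 102, 102, 102, 100, 102, 98, 77, 47, 50, 52, 79, 104, 102, 102, 103, 102]
154 [102, 102, 103, 102, 100, 102, 93, 58, 49, 50, 55, 83, 103, 100, 101, 101, 103]
156 [103, 103, 104, 103, 102, 103, 92, 55, 50, 49, 64, 92, 102, 102, 102, 103, 102]
158 [103, 103, 102, 103, 103, 102, 80, 46, 50, 47, 72, 103, 102, 104, 104, 102, 101]
160 [104, 104, 103, 103, 101, 98, 77, 48, 50, 53, 80, 106, 102, 102, 102, 102, 101]
162 [106, 104, 104, 103, 106, 94, 58, 48, 50, 64, 94, 107, 105, 106, 105, 106, 105]
164 [105, 103, 103, 105, 107, 93, 55, 50, 49, 64, 92, 105, 105, 105, 105, 104, 103]
166 [104, 105, 106, 105, 102, 80, 47, 51, 52, 80, 107, 105, 105, 106, 105, 103, 102]
side [325, 326, 327, 328, 329, 330, 331, 332, 333, 334, 335, 336, 337, 338, 339, 340, 341]
180 [88, 90, 115, 146, 100, 85, 58, 54, 57, 63, 90, 99, 101, 110, 106, 104, 106]
182 [91, 82, 47, 53, 49, 58, 51, 60, 59, 58, 53, 58, 65, 85, 109, 109, 108]
184 [46, 42, 39, 42, 46, 49, 51, 56, 62, 53, 40, 42, 65, 102, 108, 107, 103]
186 [48, 
[... 313 characters left out ...]
, 57, 55, 57, 55, 68, 94, 92, 91, 93, 91, 83, 74]
196 [34, 36, 37, 32, 45, 64, 54, 52, 57, 72, 94, 90, 90, 90, 87, 74, 76]
198 [39, 37, 36, 47, 77, 74, 47, 53, 58, 73, 94, 91, 90, 90, 93, 104, 108]
200 [35, 33, 48, 80, 92, 73, 52, 57, 56, 73, 92, 92, 90, 86, 84, 129, 119]
head sat 170 [76, 123, 129, 152, 207, 203, 214, 177, 206, 186, 195, 192, 174, 42, 11, 9, 7]
head sat 172 [12, 51, 25, 167, 203, 208, 194, 190, 188, 209, 197, 206, 200, 83, 34, 6, 4]
head sat 174 [4, 13, 13, 70, 212, 207, 182, 195, 189, 204, 183, 185, 126, 9, 11, 13, 7]
head sat 176 [29, 21, 17, 23, 9, 83, 183, 172, 184, 154, 125, 35, 14, 5, 2, 2, 2]
head sat 178 [152, 56, 10, 20, 0, 10, 14, 20, 22, 18, 14, 7, 5, 2, 5, 9, 9]
```

Call:
apply_moves(steps=[[[1, 0, 0, -10, 0, 0, 0], [1, 0, 0, -20, 0, 0, 0], [1, 0, 0, -26, 0, 0, 0], [1, 0, 0, -31, 0, 0, 0], [1, 0, 0, -36, 0, 0, 0], [1, 0, 0, -41, 0, 0, 0], [1, 0, 0, -46, 0, 0, 0], [1, 0, 0, -51, 0, 0, 0], [1, 0, 0, -54, 0, 0, 0], [1, 0, 0, -54, 0, 0, 0]]])

```text
time: 20.82
ee_pos: [0.5288, 0.1088, 0.1992]
eef_rot: [0.314, 0.634, -0.315, 0.633]
wrist_force: [-0.7, -0.1, -1.1]
opening: 0.0202
```

Call:
apply_moves(steps=[[[1, 0, 0, -6, 0, 0, 0], [1, 0, 0, -12, 0, 0, 0], [1, 0, 0, -18, 0, 0, 0], [1, 0, 0, -24, 0, 0, 0], [1, 0, 0, -30, 0, 0, 0], [1, 0, 0, -36, 0, 0, 0], [1, 0, 0, -42, 0, 0, 0], [1, 0, 0, -48, 0, 0, 0], [1, 0, 0, -52, 0, 0, 0], [1, 0, 0, -54, 0, 0, 0]]])

```text
time: 21.65
ee_pos: [0.5289, 0.1088, 0.1451]
eef_rot: [0.314, 0.633, -0.315, 0.633]
wrist_force: [-0.8, -0.9, -1.0]
opening: 0.0202
```

Call:
apply_moves(steps=[[[1, 0, 0, -1, 0, 0, 0], [1, 0, 0, -2, 0, 0, 0], [1, 0, 0, -3, 0, 0, 0], [1, 0, 0, -4, 0, 0, 0], [1, 0, 0, -4, 0, 0, 0], [1, 0, 0, -4, 0, 0, 0], [1, 0, 0, -4, 0, 0, 0], [1, 0, 0, -4, 0, 0, 0], [1, 0, 0, -4, 0, 0, 0], [1, 0, 0, -4, 0, 0, 0]]])

```text
time: 22.48
ee_pos: [0.5292, 0.1089, 0.142]
eef_rot: [0.315, 0.633, -0.315, 0.633]
wrist_force: [-0.2, -0.8, -1.9]
opening: 0.02
```

Call:
apply_moves(steps=[[[0.5, 0, 0, 0, 0, 0, 0], [0.5, 0, 0, 0, 0, 0, 0], [0.5, 0, 0, 0, 0, 0, 0], [0.5, 0, 0, 0, 0, 0, 0], [0.5, 0, 0, 10, 0, 0, 0], [0.5, 0, 0, 30, 0, 0, 0], [0.5, 0, 0, 60, 0, 0, 0], [0.5, 0, 0, 95, 0, 0, 0], [0.5, 0, 0, 135, 0, 0, 0], [0.5, 0, 0, 170, 0, 0, 0]]])

```text
time: 23.32
ee_pos: [0.5292, 0.109, 0.3152]
eef_rot: [0.315, 0.633, -0.315, 0.634]
wrist_force: [0.6, -0.2, 0.6]
opening: 0.043
```

Call:
apply_moves(steps=[[[0.5, -10, 20, 20, 0, 0, 0], [0.5, -25, 55, 25, 0, 0, 0], [0.5, -40, 90, 25, 0, 0, 0], [0.5, -50, 120, 25, 0, 0, 0], [0.5, -60, 150, 25, 0, 0, 0], [0.5, -60, 160, 25, 0, 0, 0], [0.5, -60, 160, 25, 0, 0, 0], [0.5, -60, 160, 25, 0, 0, 0], [0.5, -60, 160, 25, 0, 0, 0], [0.5, -60, 160, 25, 0, 0, 0]]])

```text
time: 24.15
ee_pos: [0.4697, 0.2677, 0.3371]
eef_rot: [0.315, 0.633, -0.316, 0.633]
wrist_force: [0.1, 0.2, -1.0]
opening: 0.043
```

Run:
```python
from h import *
print(telemetry.get_obs()["time"],telemetry.get_obs()["wrist_force"])
k=lambda i:cv2.resize(i,None,fx=5,fy=5,interpolation=cv2.INTER_CUBIC)
g=lambda x:(255*(x/255.)**.6).astype(np.uint8)
ims={n:cams.capture(n) for n in("scene","side")}
cv2.imwrite("pics/c9.png",g(np.hstack([k(ims["scene"][125:205,330:410]),k(ims["side"][150:230,295:375])])[:,:,::-1]))
for n in ims: print(n,[b for b in blobs(ims[n],(22,150,60),(35,255,255),15) if b[0][4]<400],"expect seated",proj(n,[.5286,.1097,.167]),proj(n,[.5286,.1097,.122]))
```

```text
24.15 [ 0.0825415   0.16513136 -0.9675724 ]
scene [([364, 164, 10, 18, 140], [368.2, 172.1])] expect seated [369.27454636 166.0485904 ] [367.77419783 178.57340837]
side [([327, 194, 10, 19, 146], [331.4, 203.1])] expect seated [331.97765456 195.80015039] [331.54867783 209.68993297]
```

View pics/c9.png

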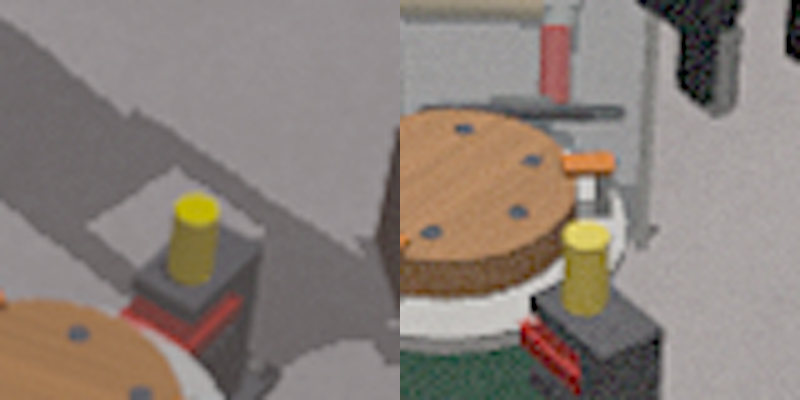

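```bash
python3 -c "
from station import job_done;print(job_done())"
```

```text
the job is handed in; nothing more can be done
None
```

I cranked the handwheel about 798° (2.2 turns) clockwise, put the lock rod through the clevis and lug, let go, backed the arm away and handed the job in. The clock read 24 s of the 72 s allowed; `job_done` gave no verdict.

- **Alignment:** the bolts on the blank showed the plate had turned 44.2–44.4°. My estimate of the turn needed was 44.0–44.5°, so the lug hole should be within about 1 mm of the ears' holes. I could not see the lug hole directly, because the ear covers it.
- **Insertion:** the wrist force stayed under about 2 N all the way in.
- **Final check:** in the last pictures the rod stands upright with its head on the upper ear. The head's top is within about 1 pixel (2–3 mm) of where a fully seated head should appear, and the gripper is clear.

**Failed check:** the first grasp of the rod missed. The gripper shut to 0 and lifted nothing, most likely because the arm had not settled before I closed it. The rod stayed upright in its rest, and a second grasp held after I let the arm settle.

**Disagreement between views:** the two fixed cameras differed by about 2–3 mm on the ear hole's y position, so I used the mean. A first automatic measurement of the shaft was spoiled by shadows; I replaced it with pixel profiles, which lined up with the hole in both views.

**Not checked:** I did not re-measure the glue bottle, yellow box or hammer at the end. The arm was never planned to go near them.

I viewed 12 pictures, two over the budget of 10.

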